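# Bolt the tilting bin and clamp its stabiliser leg

## Task

Make the tilting bin's stand safe for sorting: slide the steel barrel bolt fully home into its keeper on the bin, then slide the stand's sprung leg out until its lug lines up with the brass length mark. Only with the leg at the mark, slide the cam lever fully closed towards the lug, holding the leg at the mark all the while. Finish still holding: the gripper keeps pinching lug and cam lever together with the leg at the mark; do not let go, and leave the bin, cup, paperweight and magnifier undisturbed.

Things in the scene. Friction and masses are not known exactly. Their poses are not given: they have to be found in the camera images.
- stand: Plywood board 180 (x) x 490 (y) x 12 mm, fixed on the bench, carrying bin, bolt and leg. Origin on the bench surface, z up; board from y -195 to +295 mm. The bolt shoots along +y, the leg pulls out along -y. Leg channel along y at x -45 mm: walls 6 mm thick, 30 mm apart, tops 30 mm above the bench. Bolt along y at x +30 mm in two staples 36 mm high at y -68 and +72 mm. Bin at the +y end.
- bolt_slide (a joint): Travel of the barrel bolt along stand +y: 0 m drawn back, 0.050 m fully home in the keeper (a dark steel block on the bin's end wall). Starts 0 to 12 mm; about 2.5 N friction, stays where it is left.
- bolt: The steel barrel bolt, moved by its upright round knob, 14 mm in diameter. Origin on the bolt's axis, 28 mm above the bench; the knob's top is 72 mm above the bench. The knob stands right over the origin.
- leg_slide (a joint): Travel of the steel leg out of its channel along stand -y: 0 m pushed in (its start), up to 0.120 m. A spring pulls it back in (about 2 N at 0, growing by 3.5 N per 100 mm, with 1 N friction), so it slides back as soon as it is let go.
- leg: The sliding leg; its lug is a square-topped aluminium plate standing on it: 24 mm wide (x), 10 mm thick (y), 26 to 72 mm above the bench. Origin at its foot, 26 mm above the bench, mid-thickness; axes as the stand's. A 4 mm wide tooth at its foot points in +x to the length mark. Pushing its +y face towards -y pulls the leg out.
- cam_slide (a joint): Slide of the cam lever along the leg towards the lug (stand +y): 0 m open (its start), 0.016 m closed at its stop. About 5 N friction; stays put on the leg and rides with it. When both plates are squeezed with the gripper's middle kept still, the fingers share this travel: the leg moves some 8 mm outwards unless the arm moves back towards +y.
- cam: Round-topped dark steel thumb plate on the outer (-y) side of the lug: 24 mm wide (x), 10 mm thick (y), 26 to 74 mm above the bench. Origin at its foot, mid-thickness. Open, it stands 32 mm from the lug centre to centre (42 mm over their outer faces); closed 16 mm (26 mm over). One gripper from above, closing along stand y, straddles both; squeezing closes the lever.
- mark: Brass length mark clipped to the outside of the channel wall on the +x side of the leg: 16 mm along y, top 36 mm above the bench. Origin on the bench under its middle; axes as the stand's. The leg is at length when the lug's origin has the same y as this one along the stand's y axis; 50 to 100 mm outwards of the lug's start.
- bin (a joint): Swing of the wooden trough bin about its pivots, 0 rad level; it hangs level by itself, and swings if pushed. It hangs between two cheeks at stand y +95 to +285 mm, 126 mm high.
- cup: Bystander: copper cup, 72 mm across, 85 mm high, origin under its base.
- paperweight: Bystander: domed glass paperweight, 74 mm across, 40 mm high, origin under its base.
- magnifier: Bystander: steel magnifier arm on a round foot 100 mm across, about 220 mm high, lens reaching 134 mm to its own +x; origin under its foot.

How it is judged:
On the way, in this order (a step that is already met when the one before it is completed fails the run):
1. the bolt is fully home in its keeper (value of joint bolt_slide above 0.046 m), for 0.2 s.
2. the gripper holds the leg out at the mark with the cam lever still open (y of leg in the frame of mark between -0.006 and 0.006 m and value of joint cam_slide below 0.006 m and contact force between the fingers and leg above 0.5 N), for 0.2 s.
3. the cam lever is closed with the leg held at the mark (y of leg in the frame of mark between -0.006 and 0.006 m and value of joint cam_slide above 0.0135 m and contact force between the fingers and leg above 1.5 N), for 0.2 s.
At the end, for the whole second after the job is handed in: The bolt is home (within 4 mm of its full 50 mm), the lug is within 6 mm of the mark along the rail and at rest, the cam lever is closed (within 2.5 mm of its stop), the bin hangs level (0.1 rad), and the fingers still press on both the lug and the cam lever with more than 1.5 N (all of step 3 and value of joint bolt_slide above 0.046 m and contact force between the fingers and cam above 1.5 N and velocity of joint leg_slide between -0.01 and 0.01 m/s and value of joint bin between -0.1 and 0.1 rad); the arm keeps its last pose, push and grip.
It fails at once if the cam lever is closed with the leg more than 12 mm from the mark (value of joint cam_slide above 0.011 m and not (y of leg in the frame of mark between -0.012 and 0.012 m)).
It fails at once if the bin is knocked or tipped (more than 0.25 rad) (value of joint bin above 0.25 rad or value of joint bin below -0.25 rad).
It fails at once if the cup is moved more than 20 mm (distance of cup from where it was at the start of the episode above 0.02 m).
It fails at once if the paperweight is moved more than 20 mm (distance of paperweight from where it was at the start of the episode above 0.02 m).
It fails at once if the magnifier is moved more than 20 mm (distance of magnifier from where it was at the start of the episode above 0.02 m).
It also fails if it takes over 51 s, if anything falls off the work surface, if the arm or the gripper's body presses on something with over 40 N, if the wrist force passes 120 N, or if a joint passes its speed limit or range.

## Robot

A 7-joint arm with a two-finger parallel gripper is mounted at the origin on the work surface. World frame = base frame: x ahead of the robot, y to its left, z up, the work surface at z = 0. Lengths are in m, angles in rad, forces in N, time in s.
With the tool pointing down it reaches from about 0.425 to 1.025 m from the base axis. Payload 9.4 kg.
Tool frame: the origin (TCP) lies midway between the tips of the shut fingers; the grasp point (between the pads) lies 19 mm behind it; z points along the fingers, y is the line along which they close (so a half turn about z gives the same grasp; the last joint's range is limited). The gripper opens to 85 mm and grips with 20 to 120 N. Pads are 22 mm wide; open, the fingers measure 114 mm over their backs; the gripper's body (76 mm by 85 mm) begins 54 mm behind the grasp point. The pads swing forward as they close: fully open they stand 13 mm farther back than shut.
Start: joints at [-1.337, 0.599, -0.003, 1.599, 0.002, 0.943, -0.08], TCP at [0.222, 0.69, 0.231] pointing down, gripper open.
Joint ranges: [-2.57, 2.57], [-0.35, 1.97], [-1.29, 1.29], [0.11, 2.56], [-1.05, 4.19], [0.11, 1.86], [-2.63, 2.63]. Speed limits (rad/s): [2.22, 2.22, 3.01, 3.01, 3.14, 3.14, 3.14].

## Interface

Orientations are given as a unit quaternion [x, y, z, w].
In Python, from rig import observe, grab_frame, get_calibration, manip gives the robot as it stands.
- The arm moves only by the shell command python3 -m crank 'ROWS' [OPENING]. ROWS is JSON, a list of rows, each a list of 6 numbers: the shift along the tool's x, y, z normalised to -1 to 1, where 1 is 250 mm, then the turn, a rotation vector about the tool's x, y, z normalised to -1 to 1, where 1 is 0.5 rad. In form: [[tx, ty, tz, rx, ry, rz], ...]. A call has 1 to 10 rows; each row shifts and turns the commanded pose from where the row before left it, along the tool's axes as they then stand; what a row does not reach is not made up. A row lasts 1/8 s, in which the tool goes at most 62.5 mm and 10.7 degrees, less where a joint would pass 70% of its speed; a pose out of reach is approached as far as the arm can. A call with a number of a shift or a turn outside -1 to 1 is refused whole. A call with a gripper value outside its range is refused whole. OPENING is the opening, from 0 (shut) to 1 (fully open), set as the call begins (- or left out, the last holds). The fingers move at their own pace and stop on an object; the grip force is fixed at half the most. Time passes only in rows, so rows that do not move let the fingers close. It gives the time, the measured TCP pose, the force, the opening and the grip force at its end, in the units of the state.
- observe(): the state, without advancing time (a new reading comes with each control period).
- grab_frame(name): name is "side" or "top" or "wrist"; returns (picture, depth): 480x640x3 uint8, red, green, blue; 480x640 float32, m along the optical axis (not along the pixel's ray), 0 where there is no reading.
- get_calibration(name): a dict with "intrinsics" (3x3 intrinsics, pixels), "D" ([k1, k2, p1, p2, k3] as OpenCV has them; the pictures are not rectified), "extrinsics" (4x4, takes a point from world to camera coordinates). Camera axes: x right, y down, z forward; pixel columns grow to the right and rows downward; lengths in m; the calibration is good to about 2 mm. A picture is of the moment at which its call begins: read the wrist's pose just before it. get_calibration takes no time and is no camera call; for the wrist camera it gives the pose at the moment of the call.
- manip.sign_off(): hands the job in; it is judged then, once.
The state is a dict: "time_s": time; "qpos": joint angles; "qd": joint speeds; "tau": joint torques, N m; "position": TCP position; "eef_rot": TCP orientation; "ft_force": force on the tool from outside, world axes, zero at the start; "moment": the same for the moment, N m; "width": finger opening in m; "gripper_force": force on a finger pad.
Only numpy, scipy, OpenCV 4.12 (cv2) and the standard library are available. Lean on these libraries where they do the work, as an engineer would, in place of code of your own. Each camera call takes 0.05 s, during which the arm holds its last target. There are 200 camera calls.

## Working session

There is one attempt and no reset: what is moved stays moved. The work goes in short steps, Python scripts to look and compute and a shell command to move; the robot and the scene stay as the last step left them, time stands still between calls to the robot, and variables do not carry over. Pictures are saved under pics/ and viewed, at most 10 in all, crops included, and the job is handed in when it is done.

```bash
mkdir -p pics; cat > h.py <<'E'
import numpy as np, cv2, json
from rig import observe, grab_frame, get_calibration, manip
def snap(n,f):
    c=get_calibration(n); im,d=grab_frame(n)
    cv2.imwrite(f'pics/{f}.png',im[:,:,::-1]); np.savez(f'pics/{f}.npz',im=im,d=d,K=c['intrinsics'],D=np.array(c['D']),T=c['extrinsics'])
def load(f): return np.load(f'pics/{f}.npz')
def ray(z,u,v):
    p=cv2.undistortPoints(np.array([[[u,v]]],float),np.array(z['K']),z['D'])[0,0]
    T=z['T'];R=T[:3,:3];o=-R.T@T[:3,3];return o,R.T@np.array([p[0],p[1],1.])
def atz(z,u,v,h):
    o,r=ray(z,u,v);return o+r*(h-o[2])/r[2]
def dep(z,u,v):
    o,r=ray(z,u,v);return o+r*z['d'][int(round(v)),int(round(u))]
def proj(z,P):
    T=z['T'];rv=cv2.Rodrigues(T[:3,:3])[0]
    return cv2.projectPoints(np.atleast_2d(np.array(P,float)),rv,T[:3,3],np.array(z['K']),z['D'])[0][:,0]
E
python3 - <<'E'
from h import *
snap('top','top0');snap('side','side0')
o=observe();print(o)
E
```

```text
{'time_s': 0.1, 'qpos': array([-1.33668704,  0.60004246, -0.00256515,  1.60004818,  0.00181378,
        0.94289064, -0.07979431]), 'qd': array([-0.00060745, -0.00232449,  0.00036734, -0.00310948,  0.00012985,
        0.00012533,  0.00076905]), 'tau': array([ 4.87271158e-03, -7.77995825e+01,  1.56959094e+00, -2.58625799e+01,
        1.25916617e-02,  5.53410529e-03, -1.58728693e-05]), 'position': array([0.22160082, 0.68986473, 0.23050553]), 'eef_rot': array([ 1.54735253e-01,  9.87955728e-01, -6.91857116e-04, -4.34273372e-05]), 'ft_force': array([-0.09569627, -0.36959668,  0.01338328]), 'moment': array([ 0.01238035,  0.0181518 , -0.03193174]), 'gripper_force': 0.0, 'width': 0.08529076832119398}
```

View pics/top0.png

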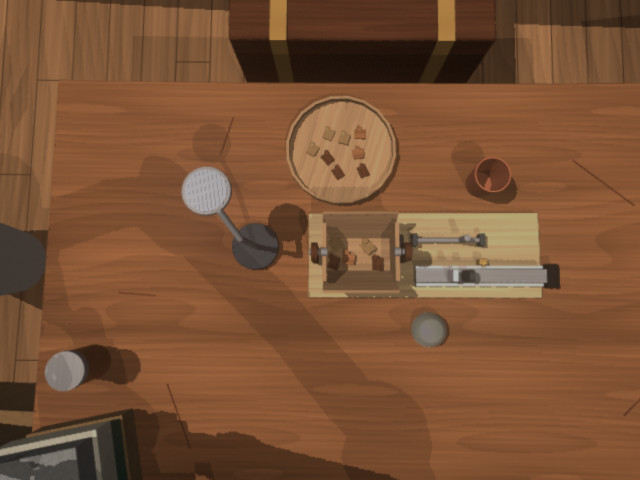

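View pics/side0.png

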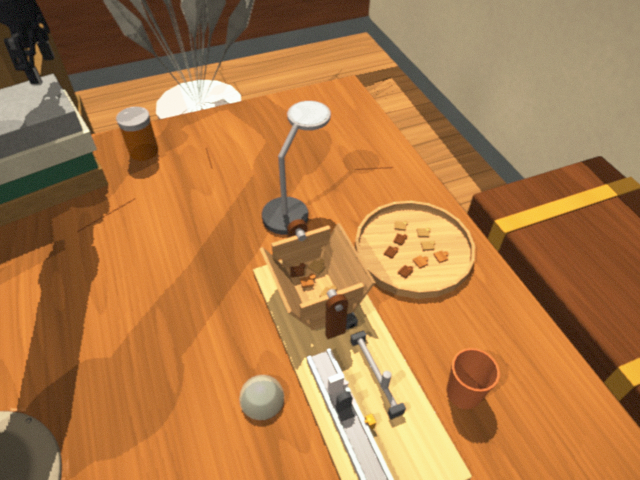

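The top view shows the stand from (308,214) to (541,297) with its bin on the left. The bolt knob is near (467,239), the lug and cam near (457,275), and the brass mark near (483,262). The cup is at (492,175), the paperweight at (430,330) and the magnifier foot at (255,247).

```bash
python3 - <<'E'
from h import *
t=load('top0');s=load('side0')
for n,u,v in [('cornerTL',308,214),('TR',538,213),('BR',542,297),('BL',309,298),('cup',492,175),('pw',430,330),('mag',255,247),('jar',66,370)]:
    print(n,dep(t,u,v).round(4))
a=cv2.resize(t['im'][215:305,400:560,::-1],None,fx=5,fy=5,interpolation=cv2.INTER_CUBIC)
b=cv2.resize(s['im'][325:445,300:420,::-1],None,fx=5,fy=5,interpolation=cv2.INTER_CUBIC)
cv2.imwrite('pics/ct.png',a);cv2.imwrite('pics/cs.png',b)
E
```

```text
cornerTL [0.6763 0.2372 0.0044]
TR [ 0.6828 -0.2592  0.0014]
BR [ 0.5031 -0.2608  0.001 ]
BL [0.4952 0.2327 0.0019]
cup [ 0.7616 -0.1568  0.0187]
pw [ 0.4351 -0.0145  0.0433]
mag [0.6009 0.3458 0.0322]
jar [0.3623 0.6778 0.1049]
```

View pics/ct.png

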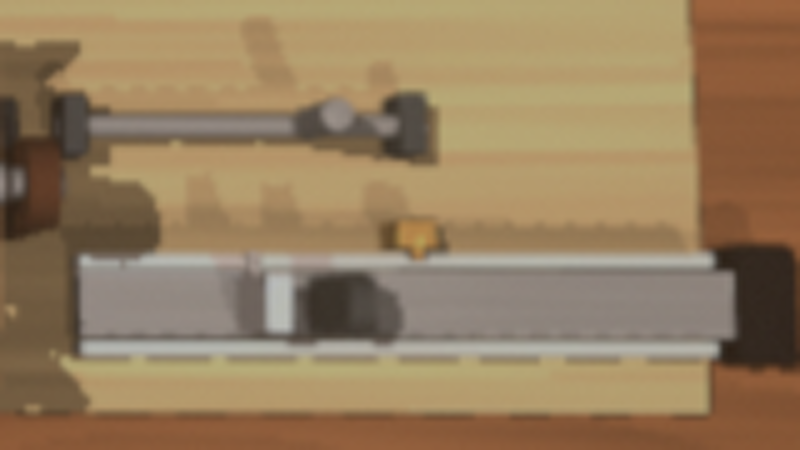

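View pics/cs.png

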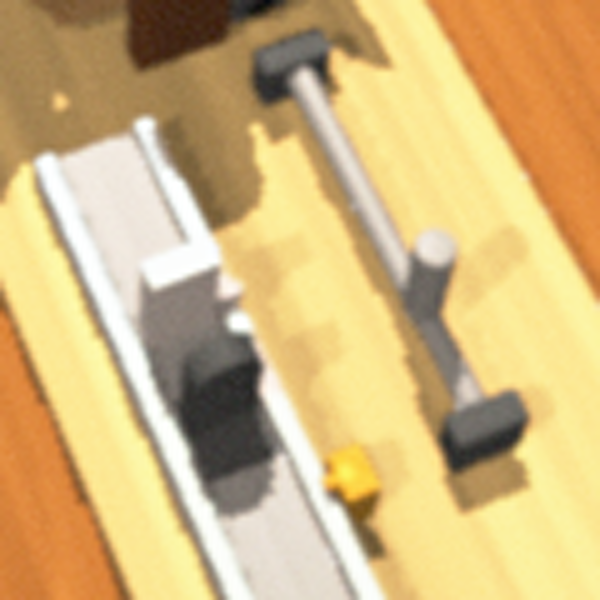

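The enlarged top crop puts the knob top at (338,112), the lug top at (280,303) and the mark at (418,235). In the side crop the knob top is at (437,243), the lug top at (180,262) and the mark at about (352,465).

```bash
python3 - <<'E'
from h import *
t=load('top0');s=load('side0')
f=lambda p:(400+(p[0]+.5)/5-.5,215+(p[1]+.5)/5-.5)
g=lambda p:(300+(p[0]+.5)/5-.5,325+(p[1]+.5)/5-.5)
def tri(a,b):
    o1,r1=ray(t,*f(a));o2,r2=ray(s,*g(b))
    A=np.c_[r1,-r2];x=np.linalg.lstsq(A,o2-o1,rcond=None)[0]
    p,q=o1+r1*x[0],o2+r2*x[1];return (p+q)/2,np.linalg.norm(p-q)
for n,a,b in [('knob',(338,112),(437,243)),('lug',(280,303),(180,262)),('mark',(418,235),(353,463))]:
    print(n,*tri(a,b),'dep',dep(t,*f(a)).round(4),dep(s,*g(b)).round(4))
print('at z',atz(t,*f((338,112)),.072),atz(t,*f((280,303)),.072),atz(t,*f((418,235)),.036))
for n,p in [('lug+y edge',(266,303)),('lug-y',(295,303)),('lugtop',(280,273)),('lugbot',(280,335))]:print(n,atz(t,*f(p),.072))
for p in [(398,220),(440,220),(418,257)]:print('mark',atz(t,*f(p),.036))
# board corners, at z=.012
for u,v in [(308,214),(538,213),(542,297),(309,298)]:print(atz(t,u,v,.012).round(4))
for p in [(80,261),(714,261),(80,349),(718,349)]:print('wall',atz(t,*f(p),.03).round(4))
E
```

```text
knob [ 0.62183587 -0.08532125  0.06944033] 5.556031630798899e-06 dep [ 0.6215 -0.0844  0.0722] [ 0.6213 -0.086   0.0711]
lug [ 0.54540365 -0.06100472  0.06860348] 6.034691538213647e-06 dep [ 0.5454 -0.0604  0.0706] [ 0.5448 -0.0622  0.0715]
mark [ 0.57512738 -0.12746314  0.03638288] 0.000772503386483901 dep [ 0.5747 -0.1272  0.0367] [ 0.5757 -0.1273  0.0356]
at z [ 0.62155431 -0.08451294  0.072     ] [ 0.54532745 -0.06002752  0.072     ] [ 0.57477761 -0.12747379  0.036     ]
lug+y edge [ 0.54526674 -0.05452768  0.072     ]
lug-y [ 0.54539264 -0.06591767  0.072     ]
lugtop [ 0.5571782  -0.06027243  0.072     ]
lugbot [ 0.53272423 -0.0597641   0.072     ]
mark [ 0.58089032 -0.11945926  0.036     ]
mark [ 0.58106658 -0.13662859  0.036     ]
mark [ 0.56570505 -0.12723152  0.036     ]
[0.675  0.2369 0.012 ]
[ 0.681  -0.2541  0.012 ]
[ 0.5033 -0.2555  0.012 ]
[0.4955 0.2322 0.012 ]
wall [0.5628 0.0103 0.03  ]
wall [ 0.5656 -0.2502  0.03  ]
wall [0.5264 0.0107 0.03  ]
wall [ 0.5295 -0.2503  0.03  ]
```

```bash
python3 -m crank '[[0,0,-0.05,0,0,-0.323],[0,0,-0.05,0,0,-0.323],[0,0,0,0,0,0]]'; python3 -m crank '[[-0.1,-0.2,0,0,0,0],[-0.1,-0.2,0,0,0,0],[-0.1,-0.2,0,0,0,0],[-0.1,-0.2,0,0,0,0],[-0.1,-0.2,0,0,0,0],[-0.1,-0.2,0,0,0,0],[-0.1,-0.2,0,0,0,0],[-0.1,-0.2,0,0,0,0],[-0.1,-0.2,0,0,0,0],[0,0,0,0,0,0]]'
```

```text
time_s: 0.48
position: [0.222, 0.6905, 0.2568]
eef_rot: [-0.005, 1.0, 0.001, -0.0]
ft_force: [0.4, -0.4, -0.6]
width: 0.0855
gripper_force: 0.0
time_s: 1.72
position: [0.4538, 0.2384, 0.2558]
eef_rot: [-0.0, 1.0, -0.001, -0.0]
ft_force: [0.3, 0.4, -0.4]
width: 0.0852
gripper_force: 0.0
```

```bash
python3 -m crank '[[-0.096,-0.185,0,0,0,-0.025],[-0.096,-0.185,0,0,0,0],[-0.096,-0.185,0,0,0,0],[-0.096,-0.185,0,0,0,0],[-0.096,-0.185,0,0,0,0],[-0.096,-0.185,0,0,0,0],[-0.096,-0.185,0,0,0,0],[0,0,0,0,0,0],[0,0,0,0,0,0]]'; python3 - <<'E'
from h import *
snap('wrist','w0')
E
```

```text
time_s: 2.85
position: [0.6272, -0.0755, 0.2555]
eef_rot: [-0.012, 1.0, 0.0, -0.001]
ft_force: [-0.3, 0.9, 0.1]
width: 0.0851
gripper_force: 0.0
```

View pics/w0.png

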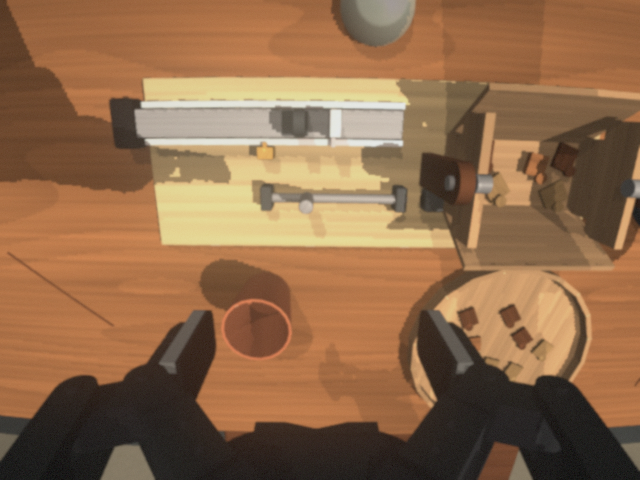

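The wrist view has the knob top at (306,206), the lug top at (335,122) and the mark at (264,152), with the cup clear of the stand.

```bash
python3 - <<'E'
from h import *
t=load('top0');w=load('w0')
f=lambda p:(400+(p[0]+.5)/5-.5,215+(p[1]+.5)/5-.5)
for n,a,b,h in [('knob',(338,112),(306,206),.072),('lug',(280,303),(335.5,122),.072),('mark',(418,235),(264,152),.036)]:
    o1,r1=ray(t,*f(a));o2,r2=ray(w,*b)
    x=np.linalg.lstsq(np.c_[r1,-r2],o2-o1,rcond=None)[0]
    print(n,((o1+r1*x[0]+o2+r2*x[1])/2).round(4),'wrist@h',atz(w,*b,h).round(4),'dep',dep(w,*b).round(4))
im=w['im'][:,:,::-1]
cv2.imwrite('pics/cw.png',cv2.resize(im[80:230,230:430],None,fx=4,fy=4,interpolation=cv2.INTER_CUBIC))
E
```

```text
knob [ 0.6212 -0.0853  0.0683] wrist@h [ 0.6197 -0.085   0.072 ] dep [ 0.6196 -0.085   0.0724]
lug [ 0.5447 -0.0603  0.0712] wrist@h [ 0.5441 -0.0604  0.072 ] dep [ 0.5441 -0.0605  0.0733]
mark [ 0.5746 -0.129   0.0316] wrist@h [ 0.5739 -0.1283  0.036 ] dep [ 0.5738 -0.1281  0.0376]
```

View pics/cw.png

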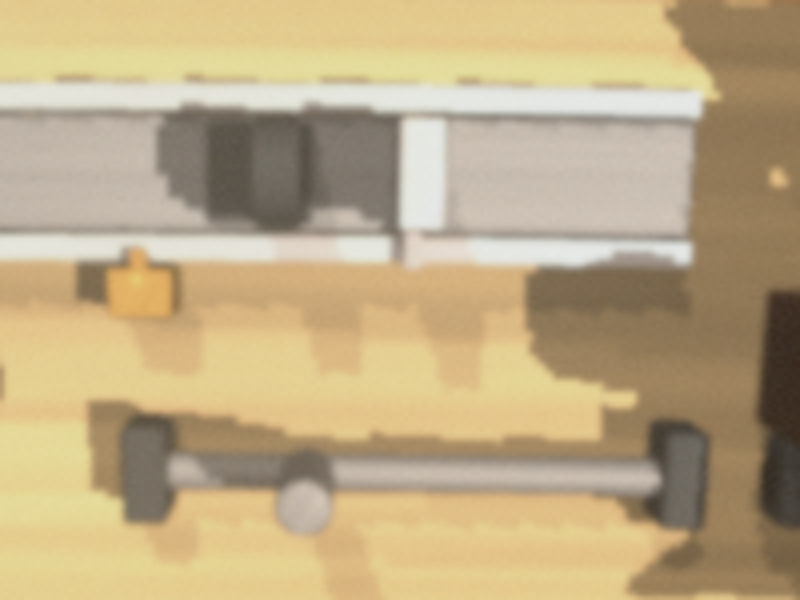

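The crop confirms the lug top at (423,173), the mark at (142,290) and the knob at (304,507), so the leg has to travel about 67 mm. Next I go down over the knob.

```bash
python3 -m crank '[[0.027,-0.038,0.155,0,0,0.024],[0,0,0.155,0,0,0],[0,0,0.155,0,0,0],[0,0,0.155,0,0,0],[0,0,0,0,0,0]]'
```

```text
time_s: 3.52
position: [0.6191, -0.0843, 0.099]
eef_rot: [-0.007, 1.0, 0.0, -0.003]
ft_force: [0.4, -0.0, -0.1]
width: 0.0853
gripper_force: 0.0
```

```bash
python3 -m crank '[[-0.005,0,0.107,0,0,0],[0,0,0.107,0,0,0],[0,0,0,0,0,0]]'; python3 -m crank '[[0,0,0,0,0,0],[0,0,0,0,0,0],[0,0,0,0,0,0],[0,0,0,0,0,0],[0,0,0,0,0,0],[0,0,0,0,0,0]]' 0
```

```text
time_s: 3.9
position: [0.622, -0.0853, 0.048]
eef_rot: [-0.007, 1.0, 0.0, -0.001]
ft_force: [0.2, 0.5, -0.2]
width: 0.0852
gripper_force: 0.0
time_s: 4.65
position: [0.6226, -0.0864, 0.0485]
eef_rot: [-0.006, 1.0, 0.0, 0.0]
ft_force: [-0.7, -0.2, 5.5]
width: 0.0117
gripper_force: 58.4
```

```bash
python3 -m crank '[[0,0.036,0,0,0,0],[0,0.036,0,0,0,0],[0,0.036,0,0,0,0],[0,0.036,0,0,0,0],[0,0,0,0,0,0]]';python3 -m crank '[[0,0.01,0,0,0,0],[0,0,0,0,0,0]]'; python3 -m crank '[[0,0.01,0,0,0,0],[0,0,0,0,0,0]]'; python3 -m crank '[[0,0.01,0,0,0,0],[0,0,0,0,0,0]]'
```

```text
time_s: 5.28
position: [0.6221, -0.0496, 0.0485]
eef_rot: [-0.007, 1.0, 0.0, 0.0]
ft_force: [-1.2, 3.0, 6.7]
width: 0.0121
gripper_force: 58.8
time_s: 5.52
position: [0.6221, -0.0482, 0.0485]
eef_rot: [-0.006, 1.0, -0.0, 0.0]
ft_force: [-1.3, -0.7, 5.7]
width: 0.0119
gripper_force: 58.7
time_s: 5.78
position: [0.6221, -0.0459, 0.0485]
eef_rot: [-0.006, 1.0, -0.0, 0.0]
ft_force: [-0.7, -1.8, 6.4]
width: 0.0121
gripper_force: 58.7
time_s: 6.02
position: [0.622, -0.0435, 0.0485]
eef_rot: [-0.006, 1.0, -0.0, 0.0]
ft_force: [-1.1, -1.4, 7.2]
width: 0.012
gripper_force: 58.7
```

Still moving freely, so I keep going until it meets the stop.

```bash
for i in 1; do python3 -m crank '[[0,0.008,0,0,0,0],[0,0,0,0,0,0]]'; python3 -m crank '[[0,0.008,0,0,0,0],[0,0,0,0,0,0]]'; python3 -m crank '[[0,0.008,0,0,0,0],[0,0,0,0,0,0]]'; done | grep -E 'posit|ft_'
```

```text
position: [0.622, -0.0416, 0.0485]
ft_force: [-1.2, -2.1, 7.1]
position: [0.622, -0.0396, 0.0485]
ft_force: [-1.0, -1.0, 6.9]
position: [0.622, -0.0395, 0.0485]
ft_force: [-0.7, -5.5, 5.3]
```

```bash
python3 -m crank '[[0,0.01,0,0,0,0],[0,0,0,0,0,0],[0,0,0,0,0,0]]'
```

```text
time_s: 7.15
position: [0.622, -0.0394, 0.0485]
eef_rot: [-0.004, 1.0, -0.002, 0.001]
ft_force: [-0.1, -13.5, 5.1]
width: 0.0119
gripper_force: 58.9
```

The bolt is fully home: it stopped hard at -13 N. Now I release and move over the lug and cam lever.

```bash
python3 -m crank '[[0,-0.012,0,0,0,0],[0,0,0,0,0,0],[0,0,0,0,0,0],[0,0,0,0,0,0]]' 0.8;python3 -m crank '[[0,0,-0.16,0,0,0],[0,0,-0.16,0,0,0],[0.1,-0.05,0,0,0,0],[0.1,-0.05,0,0,0,0],[0.109,-0.038,0,0,0,0],[0,0,0,0,0,0]]'
```

```text
time_s: 7.65
position: [0.6217, -0.0369, 0.0478]
eef_rot: [-0.007, 1.0, 0.0, -0.0]
ft_force: [-0.4, 0.4, 0.8]
width: 0.0683
gripper_force: 0.0
time_s: 8.4
position: [0.5429, -0.0737, 0.128]
eef_rot: [-0.006, 1.0, -0.0, -0.001]
ft_force: [-0.3, -0.3, -0.6]
width: 0.0681
gripper_force: 0.0
```

```bash
python3 -m crank '[[-0.007,-0.011,0.116,0,0,0],[0,0,0.116,0,0,0],[0,0,0.116,0,0,0],[0,0,0,0,0,0]]'; python3 - <<'E'
from h import *
snap('wrist','w1');snap('side','s1')
s=load('s1');cv2.imwrite('pics/cs1.png',cv2.resize(s['im'][290:450,250:430,::-1],None,fx=3.5,fy=3.5,interpolation=cv2.INTER_CUBIC))
E
```

```text
time_s: 8.9
position: [0.5464, -0.0749, 0.0391]
eef_rot: [-0.007, 1.0, 0.0, -0.001]
ft_force: [0.3, 0.5, 0.4]
width: 0.0685
gripper_force: 0.0
```

View pics/cs1.png

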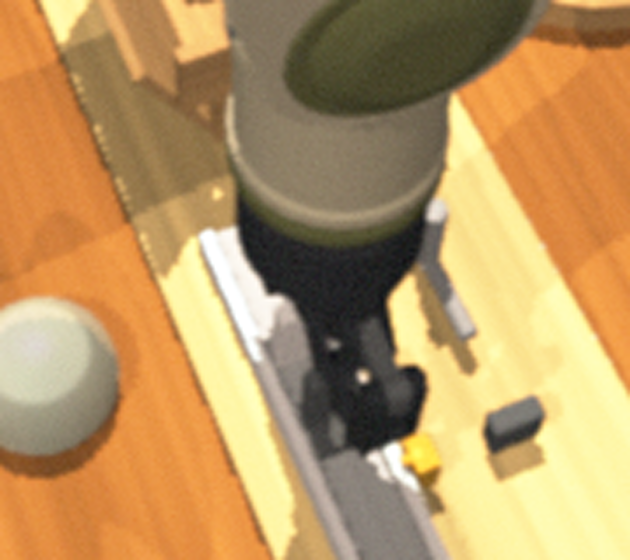

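The fingers straddle the lug and cam lever, the bolt is clear, and the brass mark shows at about (420,455). I narrow the opening and pull the leg out.

```bash
python3 -m crank '[[0,0,0,0,0,0],[0,0,0,0,0,0],[0,0,0,0,0,0]]' 0.62;python3 -m crank '[[0,-0.036,0,0,0,0],[0,-0.036,0,0,0,0],[0,-0.036,0,0,0,0],[0,-0.036,0,0,0,0],[0,-0.036,0,0,0,0],[0,-0.036,0,0,0,0],[0,-0.036,0,0,0,0],[0,-0.03,0,0,0,0],[0,0,0,0,0,0]]'; python3 - <<'E'
from h import *
snap('wrist','w2');snap('top','t2');snap('side','s2')
w=load('w2');print(proj(w,[[.545,-.128,.072],[.5743,-.1275,.036]]))
s=load('s2');print(proj(s,[[.545,-.128,.072],[.5743,-.1275,.036]]))
cv2.imwrite('pics/w2b.png',np.hstack([w['im'][:,:,::-1][0:400,140:540],cv2.resize(s['im'][300:450,270:420,::-1],(400,400),interpolation=cv2.INTER_CUBIC)]))
E
```

```text
time_s: 9.38
position: [0.547, -0.0756, 0.0414]
eef_rot: [-0.006, 1.0, -0.0, 0.001]
ft_force: [0.4, -0.5, 0.5]
width: 0.0528
gripper_force: 0.0
time_s: 10.5
position: [0.5477, -0.1471, 0.0408]
eef_rot: [-0.006, 1.0, -0.0, 0.0]
ft_force: [1.6, 2.5, 2.4]
width: 0.053
gripper_force: 1.7
[[368.30331791 347.91254712]
 [355.58609914 354.92360267]]
[[353.47811925 415.63840739]
 [369.4536071  417.55808468]]
```

View pics/w2b.png

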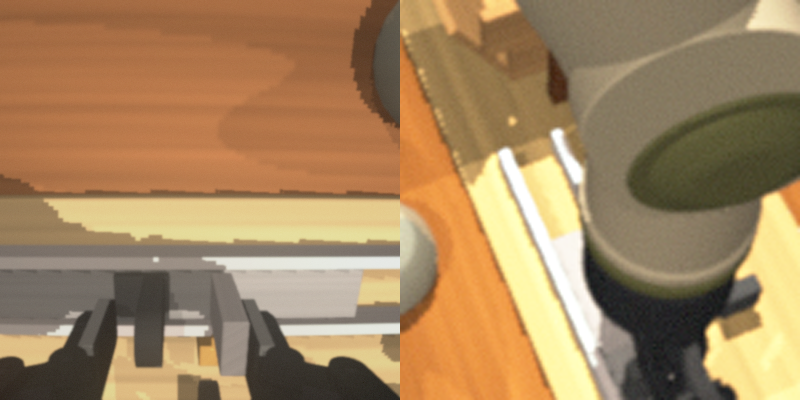

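The wrist half shows the leg pulled out: the lug's top edge is near (234,374) in the crop, about 2 mm short of where it should be. The mark peeks out at (207,350) and the cam lever is still open.

```bash
python3 -m crank '[[0,-0.009,0,0,0,0],[0,0,0,0,0,0],[0,0,0,0,0,0],[0,0,0,0,0,0]]'; cat > lug.py <<'E'
from h import *
import sys
f=sys.argv[1]; snap('wrist',f); w=load(f)
d=w['d'];vv,uu=np.where(d>0)
n=cv2.undistortPoints(np.c_[uu,vv].astype(float)[:,None],np.array(w['K']),w['D'])[:,0]
P=(np.c_[n,np.ones(len(n))]*d[vv,uu][:,None]-w['T'][:3,3])@w['T'][:3,:3]
c=w['im'][vv,uu].astype(int)
# -x faces of lug/cam, z .035-.065, x about .533
m=(abs(P[:,0]-.5335)<.005)&(P[:,2]>.036)&(P[:,2]<.066)
h,e=np.histogram(P[m,1],bins=np.arange(-.20,-.08,.002))
for a,b in zip(e,h):
    if b>5: print(round(a,4),b,end='; ')
print()
m=(c[:,0]>150)&(c[:,2]<90)&(c[:,0]-c[:,2]>90)&(abs(P[:,0]-.577)<.012)&(abs(P[:,2]-.036)<.006)
print('mark',m.sum(),P[m,1].min() if m.any() else 0,P[m,1].max() if m.any() else 0, P[m].mean(0))
E
python3 lug.py w3
```

```text
time_s: 11.15
position: [0.5476, -0.148, 0.0408]
eef_rot: [-0.007, 1.0, 0.0, -0.0]
ft_force: [1.3, 6.0, 1.0]
width: 0.0526
gripper_force: 2.5
-0.182 75; -0.18 109; -0.178 108; -0.176 92; -0.164 118; -0.162 160; -0.16 165; -0.158 165; -0.156 171; -0.154 29; -0.132 233; -0.13 166; -0.128 159; -0.126 161; -0.124 141; -0.122 57; -0.12 102; -0.118 104; -0.116 46; 
mark 44 -0.13572114030508844 -0.12931804484265794 [ 0.57202657 -0.13416308  0.03623934]
```

The lug centre is at -0.127 against the mark at -0.128, and the cam lever is still open with a 32 mm gap. I now close in steps, moving back towards +y each time.

```bash
python3 -m crank '[[0,0.0095,0,0,0,0],[0,0,0,0,0,0]]' 0.56; python3 -m crank '[[0,0.01,0,0,0,0],[0,0,0,0,0,0]]' 0.5; python3 lug.py w4
```

```text
time_s: 11.45
position: [0.5475, -0.1456, 0.0408]
eef_rot: [-0.007, 1.0, 0.0, -0.0]
ft_force: [0.6, 4.9, 2.8]
width: 0.0479
gripper_force: 2.6
time_s: 11.7
position: [0.5474, -0.1432, 0.0408]
eef_rot: [-0.007, 1.0, 0.0, -0.0]
ft_force: [-0.4, 4.3, 2.1]
width: 0.0427
gripper_force: 2.6
-0.172 80; -0.17 117; -0.168 113; -0.166 85; -0.164 144; -0.162 167; -0.16 165; -0.158 168; -0.156 183; -0.154 27; -0.134 77; -0.132 164; -0.13 152; -0.128 162; -0.126 162; -0.124 116; -0.122 93; -0.12 116; -0.118 113; -0.116 24; 
mark 37 -0.13570784336389186 -0.1303786508548229 [ 0.57199976 -0.13432141  0.03620065]
```

```bash
python3 -m crank '[[0,0.009,0,0,0,0],[0,0,0,0,0,0]]' 0.45; python3 -m crank '[[0,0.009,0,0,0,0],[0,0,0,0,0,0]]' 0.4; python3 lug.py w5
```

```text
time_s: 12.0
position: [0.5474, -0.1411, 0.041]
eef_rot: [-0.006, 1.0, -0.0, -0.0]
ft_force: [-2.0, 4.8, 6.3]
width: 0.0386
gripper_force: 7.1
time_s: 12.25
position: [0.5474, -0.139, 0.0412]
eef_rot: [-0.006, 1.0, -0.0, 0.0]
ft_force: [-1.2, 5.1, 7.8]
width: 0.0343
gripper_force: 7.0
-0.164 55; -0.162 120; -0.16 118; -0.158 78; -0.156 163; -0.154 169; -0.152 168; -0.15 166; -0.148 135; -0.134 51; -0.132 162; -0.13 156; -0.128 153; -0.126 160; -0.124 120; -0.122 95; -0.12 112; -0.118 122; -0.116 23; 
mark 37 -0.13547206445302007 -0.13043023458009997 [ 0.57209688 -0.13440965  0.03640446]
```

```bash
python3 -m crank '[[0,0.009,0,0,0,0],[0,0,0,0,0,0]]' 0.35; python3 -m crank '[[0,0.008,0,0,0,0],[0,0,0,0,0,0]]' 0.3;  python3 -m crank '[[0,0,0,0,0,0],[0,0,0,0,0,0],[0,0,0,0,0,0],[0,0,0,0,0,0]]' 0;python3 lug.py w6
```

```text
time_s: 12.55
position: [0.5475, -0.1368, 0.0413]
eef_rot: [-0.006, 1.0, -0.0, 0.0]
ft_force: [-0.9, 5.4, 8.7]
width: 0.0302
gripper_force: 7.0
time_s: 12.8
position: [0.5475, -0.1348, 0.0414]
eef_rot: [-0.006, 1.0, -0.0, 0.0]
ft_force: [-1.1, 3.6, 9.5]
width: 0.0258
gripper_force: 9.0
time_s: 13.3
position: [0.5475, -0.135, 0.0416]
eef_rot: [-0.006, 1.0, -0.0, 0.0]
ft_force: [-2.0, 5.0, 13.3]
width: 0.0245
gripper_force: 58.5
-0.154 101; -0.152 121; -0.15 96; -0.148 158; -0.146 164; -0.144 165; -0.142 159; -0.14 126; -0.134 75; -0.132 154; -0.13 159; -0.128 155; -0.126 158; -0.124 102; -0.122 116; -0.12 119; -0.118 81; 
mark 126 -0.13528141143518366 -0.13217551832567975 [ 0.57441267 -0.1337416   0.03645178]
```

```bash
python3 -m crank '[[0,0,0,0,0,0],[0,0,0,0,0,0],[0,0,0,0,0,0],[0,0,0,0,0,0]]'; python3 -c "
from rig import manip; print(manip.sign_off())"
```

```text
time_s: 13.85
position: [0.5475, -0.1349, 0.0416]
eef_rot: [-0.006, 1.0, -0.0, 0.0]
ft_force: [-2.2, 6.3, 13.6]
width: 0.0242
gripper_force: 58.5
the job is handed in; nothing more can be done
None
```

I handed the job in at 13.9 s and saw no verdict: the bolt is pushed to its stop, the lug measures within about 1 mm of the mark, and the cam lever is closed with the gripper still pinching both at about 58 N.

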